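# Free a stone core from a left-hand press-and-turn clamp

## Task

Take the stone core out of the blue bench clamp and stand it upright in the white tray. The clamp's black safety knob has a left-hand thread: press it down gently into the teeth of the brass nut, and keep it pressed while turning it clockwise (seen from above), until the nut has gone round by nearly half a turn and the steel strap has risen clear; then swing the strap aside by its red peg to about a right angle and move the core. Never screw the nut tighter or bear down hard on it, do not force the strap while it is clamped, do not drop or tip the core, and leave the other things alone.

Things in the scene. Friction and masses are not known exactly. Their poses are not given: they have to be found in the camera images.
- clamp: Core clamp screwed to the bench (fixed): blue base plate 170 x 70 x 14 mm, origin at the centre of its underside, x along its length, z up. A vertical stud stands 45 mm from the origin towards +x, the pocket for the core 45 mm towards -x. The pocket is an aluminium ring of 55 mm bore and 66 mm outside, 10 mm high on the plate (core free to shift 2.5 mm).
- knob_top (a point): Centre of the top of the black round knob (34 mm diameter, 30 mm high, small ribs) on the stud's axis, about 123 mm above the bench when clamped. Only the round nut, 29 mm across with its teeth, is below the knob down to the strap, whose top is 17 mm under the knob's underside.
- plunger (a joint): How far the knob is pressed down against its spring, m: 0 at rest; 0.0015 its lugs touch the tops of the nut's teeth (if a lug lands on a tooth, turn a little and it drops in); 0.004 and over it drives the nut; 0.0055 it is down on the nut. The spring takes 2 N at first and 7.5 N fully down. A downward push of 9 to 15 N is right; more than about 24 N harms the nut.
- nut (a joint): Turning angle of the brass nut under the knob, rad, growing clockwise seen from above, which is loosening (left-hand thread). Starts between 0 and 0.3 (clamped), may not go below -0.1 (tighter), counts as loose above 2.3; the thread ends at 3.6. About 0.05 N m turns it.
- knob: The black knob, origin on its axis 31 mm below its top. A spring holds its two lugs above the 12 teeth of the brass nut and there it spins idly; it drives the nut only while pressed down, with up to 0.3 rad of play. Knob and nut climb 2.5 mm per radian as the nut is loosened, so the hand must rise with them to keep the push even.
- strap (a joint): Swing of the steel strap about the stud, rad: 0 over the core, growing counter-clockwise seen from above (towards the clamp's -y side), stop at 1.75; light friction (0.08 N m), stays where left. Two prongs under its cross bar reach 3 mm down beside the core's top, so it swings only after the nut has lifted it. Aside means over 1.2.
- peg_top (a point): Centre of the top of the red upright peg (12 mm diameter, 40 mm high) on the strap's free end, 135 mm from the stud's axis.
- stud_foot (a point): Point on the stud's axis at the level of the base plate's top, 14 mm above the bench. x, y, z axes as clamp.
- core: Grey drilled stone core, upright cylinder 50 mm diameter, 53 mm high, about 0.26 kg, origin at the centre of its underside; stands in the clamp's pocket on the base plate, 14 mm above the bench.
- tray: White plastic tray, fixed, 100 x 100 x 22 mm outside, open on top, walls and floor 4 mm; origin at the centre of its underside.
- beaker: Glass beaker 150 ml, 88 mm high, bystander; origin under its centre.
- tin_a: Round aluminium tin with lid, 59 x 38 mm, bystander.
- tin_b: Open round aluminium tin, 55 x 32 mm, bystander.
- calculator: Pocket calculator 116 x 68 x 12 mm, bystander.
- spanner: Adjustable spanner 154 x 41 x 10 mm, bystander.
- brown: Brown bottle, 115 mm high, bystander.
- cube: Mortar cube 50 mm, bystander.
- nut_face: The brass nut on the stud, 29 mm across, 10 mm high plus 12 radial teeth 4 mm high on top, with a red index mark; origin on its axis at its underside, turning with it.

How it is judged:
By the outcome, as a careful person would: the job done as asked, in the order asked, and still so for the second after the job is handed in, with the robot touching nothing.
It also fails if it takes over 72 s, if anything falls off the work surface, if the arm or the gripper's body presses on something with over 40 N, if the wrist force passes 120 N, or if a joint passes its speed limit or range.

## Robot

A 7-joint arm with a two-finger parallel gripper is mounted at the origin on a cart in front of the work surface, level with it; the furniture and walls round the work are solid. World frame = base frame: x ahead of the robot, y to its left, z up, the work surface at z = 0. Lengths are in m, angles in rad, forces in N, time in s.
With the tool pointing down it reaches from about 0.4 to 0.85 m from the base axis. Payload 6.9 kg.
Tool frame: the origin (TCP) lies at the very end of the fingers, on their centre line; the grasp point (between the pads) lies 19 mm behind it; z points along the fingers, y is the line along which they close (so a half turn about z gives the same grasp; the last joint's range is limited). The gripper opens to 85 mm and grips with 20 to 120 N. Pads are 22 mm wide; open, the fingers measure 114 mm over their backs; the gripper's body (76 mm by 85 mm) begins 54 mm behind the grasp point. The pads swing forward as they close: fully open they stand 13 mm farther back than shut.
Start: joints at [0.105, 0.507, -0.238, 1.5, 0.126, 1.149, -0.155], TCP at [0.625, -0, 0.231] pointing down, gripper open.
Joint ranges: [-3.08, 3.08], [-0.24, 2.05], [-1.43, 1.35], [0, 2.5], [-1.52, 4.66], [0.17, 1.96], [-2.89, 2.89]. Speed limits (rad/s): [2.39, 2.39, 3.14, 3.14, 3.14, 3.14, 3.14].

## Interface

Orientations are given as a rotation vector (axis times angle).
In Python, from rig import monitor, imaging, workorder gives the robot as it stands.
- The arm moves only by the shell command python3 -m pendant 'ROWS' [FORCE]. ROWS is JSON, one flat list of numbers, 7 for each row, row after row: the shift along the world's x, y, z in mm, then the turn, a rotation vector about the world's x, y, z in degrees, then the closure, from 0 (fully open) to 1 (shut). A call has 1 to 12 rows; each row shifts and turns the commanded pose from where the row before left it; what a row does not reach is not made up. A row lasts 1/12 s, in which the tool goes at most 41.7 mm and 7.16 degrees, less where a joint would pass 70% of its speed; a pose out of reach is approached as far as the arm can. A call is refused whole if a number of a shift passes 41.7 or a number of a turn 7.16, either way. A call with a gripper value outside its range is refused whole. The fingers move at their own pace and stop on an object; FORCE is the grip in N (left out, the last holds). Time passes only in rows, so rows that do not move let the fingers close. It gives the time, the measured TCP pose, the force, the opening and the grip force at its end, in the units of the state.
- monitor.get_obs(): the state, without advancing time (a new reading comes with each control period).
- imaging.grab_frame(name): name is "scene" or "side" or "wrist"; returns the picture (400x640x3 uint8, red, green, blue); there is no depth.
- imaging.get_calibration(name): a dict with "fx", "fy", "cx", "cy" (pixels), "R" (3x3) and "t" (3): a world point X has camera coordinates R X + t. Camera axes: x right, y down, z forward; pixel columns grow to the right and rows downward; lengths in m; the calibration is good to about 2 mm. A picture is of the moment at which its call begins: read the wrist's pose just before it. get_calibration takes no time and is no camera call; for the wrist camera it gives the pose at the moment of the call.
- workorder.sign_off(): hands the job in; it is judged then, once.
The state is a dict: "time": time; "joints": joint angles; "joint_velocities": joint speeds; "tau": joint torques, N m; "eef_pos": TCP position; "eef_rot": TCP orientation; "ft_force": force on the tool from outside, world axes, zero at the start; "wrist_torque": the same for the moment, N m; "grip_width": finger opening in m; "finger_force": force on a finger pad.
Only numpy, scipy, OpenCV 4.12 (cv2) and the standard library are available. Lean on these libraries where they do the work, as an engineer would, in place of code of your own. Each camera call takes 0.05 s, during which the arm holds its last target. There are 200 camera calls.

## Working session

There is one attempt and no reset: what is moved stays moved. The work goes in short steps, Python scripts to look and compute and a shell command to move; the robot and the scene stay as the last step left them, time stands still between calls to the robot, and variables do not carry over. Pictures are saved under pics/ and viewed, at most 12 in all, crops included, and the job is handed in when it is done.

```bash
ls; mkdir -p pics; python3 - <<'E'
from rig import monitor, imaging
import cv2,numpy as np
o=monitor.get_obs();print({k:np.round(v,3).tolist() for k,v in o.items()})
for n in("scene","side","wrist"):
    c=imaging.get_calibration(n);print(n,{k:np.round(v,3).tolist() for k,v in c.items()})
    cv2.imwrite(f"pics/{n}0.png",imaging.grab_frame(n)[:,:,::-1])
E
```

```text
pics
{'time': 0.0, 'joints': [0.106, 0.508, -0.238, 1.501, 0.126, 1.149, -0.155], 'joint_velocities': [-0.001, -0.0, 0.001, 0.001, -0.0, -0.001, -0.001], 'tau': [0.001, -62.059, -2.187, -24.966, 0.012, 0.012, 0.0], 'eef_pos': [0.624, -0.0, 0.23], 'eef_rot': [-2.221, -2.221, 0.002], 'ft_force': [0.193, -0.489, 0.088], 'wrist_torque': [-0.072, -0.025, 0.032], 'finger_force': 0.0, 'grip_width': 0.085}
scene {'fx': 464.847, 'fy': 464.847, 'cx': 317.325, 'cy': 198.732, 'R': [[0.786, -0.618, 0.02], [-0.37, -0.495, -0.787], [0.496, 0.611, -0.617]], 't': [-0.463, 0.312, 1.074]}
side {'fx': 382.843, 'fy': 382.843, 'cx': 314.524, 'cy': 196.466, 'R': [[0.928, 0.371, 0.015], [0.277, -0.665, -0.694], [-0.247, 0.648, -0.72]], 't': [-0.537, -0.085, 1.447]}
wrist {'fx': 341.002, 'fy': 341.002, 'cx': 316.768, 'cy': 199.369, 'R': [[1.0, -0.001, -0.002], [0.0, -0.96, 0.28], [-0.003, -0.28, -0.96]], 't': [-0.623, -0.037, 0.379]}
```

View images.

```bash
python3 -c "
import cv2
a=[cv2.imread(f'pics/{n}0.png') for n in('scene','side')]
cv2.imwrite('pics/a.png',cv2.resize(a[0],(800,500)));cv2.imwrite('pics/b.png',cv2.resize(a[1],(800,500)))"
```

```text
(no output)
```

View pics/a.png

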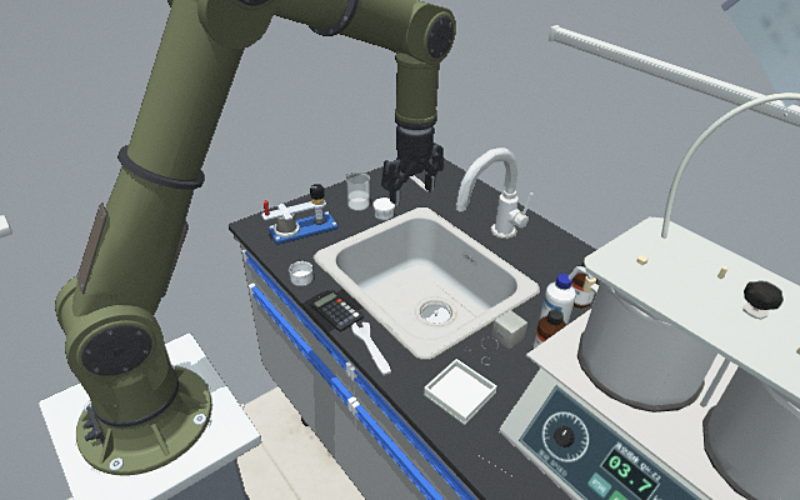

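View pics/b.png

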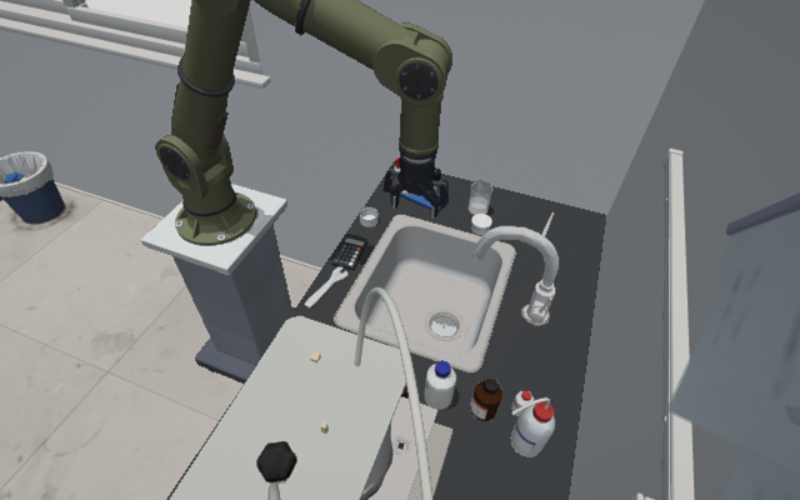

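View pics/wrist0.png

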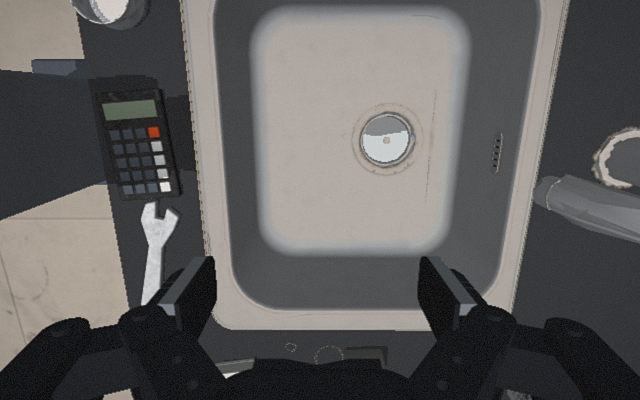

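```bash
cat > h.py <<'E'
import numpy as np, cv2
from rig import monitor, imaging
def ray(c,u,v):
    R=np.array(c["R"]);t=np.array(c["t"])
    d=R.T@np.array([(u-c["cx"])/c["fx"],(v-c["cy"])/c["fy"],1.]);return -R.T@t,d/np.linalg.norm(d)
def plane(c,u,v,z):
    o,d=ray(c,u,v);return o+d*(z-o[2])/d[2]
def tri(rays):
    A=sum(np.eye(3)-np.outer(d,d) for o,d in rays);b=sum((np.eye(3)-np.outer(d,d))@o for o,d in rays)
    p=np.linalg.solve(A,b);return p,[round(1e3*np.linalg.norm(np.cross(p-o,d)),1) for o,d in rays]
def proj(c,X):
    p=np.array(c["R"])@X+c["t"];return np.array([c["fx"]*p[0]/p[2]+c["cx"],c["fy"]*p[1]/p[2]+c["cy"]])
E
python3 - <<'E'
from h import *
c=imaging.get_calibration("scene")
for n,u,v,z in [("knob",253.6,148,.123),("peg",213,161,.11),("coretop",229,176,.067),("tray",368,312,.01),("beaker",286,165,0.),("tina",308,171,0),("tinb",241,223,0),("cube",408,273,0),("plate",243,182,.014)]:
    print(n,plane(c,u,v,z).round(3))
im=cv2.imread("pics/scene0.png")[100:240,160:340]
cv2.imwrite("pics/c.png",cv2.resize(im,None,fx=4,fy=4,interpolation=cv2.INTER_CUBIC))
E
```

```text
knob [0.584 0.326 0.123]
peg [0.453 0.355 0.11 ]
coretop [0.479 0.31  0.067]
tray [ 0.499 -0.313  0.01 ]
beaker [0.714 0.336 0.   ]
tina [0.754 0.261 0.   ]
tinb [0.429 0.164 0.   ]
cube [ 0.679 -0.278  0.   ]
plate [0.532 0.322 0.014]
```

View pics/c.png

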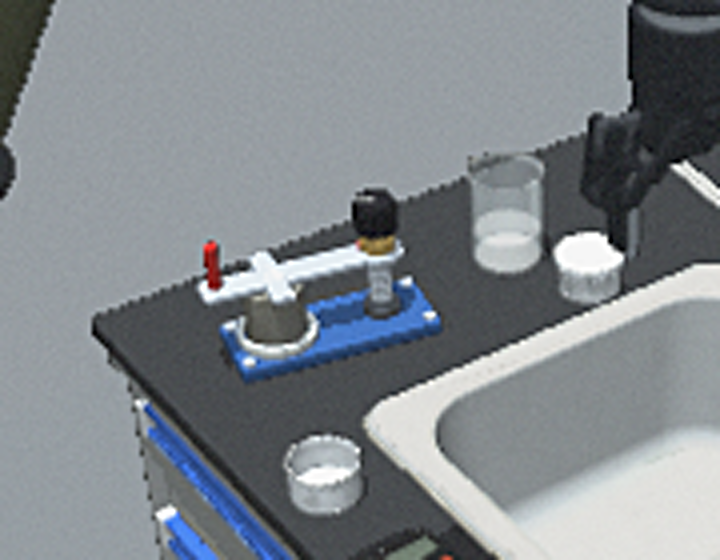

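```bash
python3 -m pendant '[-7,22,4,0,0,0,0,-7,22,4,0,0,0,0,-7,22,4,0,0,0,0,-7,22,4,0,0,0,0,-7,22,4,0,0,0,0,-7,22,4,0,0,0,0,-7,22,4,0,0,0,0,-7,22,4,0,0,0,0,-7,22,4,0,0,0,0,-7,22,4,0,0,0,0,-7,22,4,0,0,0,0,0,0,0,0,0,0,0]' 40
cat > look.py <<'E'
import sys,json
from h import *
n=sys.argv[1]
o=monitor.get_obs();c=imaging.get_calibration("wrist");im=imaging.grab_frame("wrist")[:,:,::-1]
cv2.imwrite(f"pics/w{n}.png",im)
json.dump({k:np.asarray(v).tolist() for k,v in c.items()},open(f"pics/w{n}.json","w"))
print(np.round(o["eef_pos"],4),np.round(o["eef_rot"],3))
E
python3 look.py 1
python3 -m pendant '[-20,0,0,0,0,0,0,-20,0,0,0,0,0,0,-20,0,0,0,0,0,0,-20,0,0,0,0,0,0,0,0,0,0,0,0,0,0,0,0,0,0,0,0]'
python3 look.py 2
python3 -c "
import cv2,numpy as np
a=[cv2.imread(f'pics/w{i}.png')[:300] for i in(1,2)]
cv2.imwrite('pics/d.png',cv2.resize(np.vstack(a),(640,600)))"
```

```text
time: 1.15
eef_pos: [0.5456, 0.2481, 0.276]
eef_rot: [-2.211, -2.227, -0.004]
ft_force: [-0.5, 0.1, 0.0]
grip_width: 0.0852
finger_force: 0.0
[0.5456 0.2481 0.276 ] [-2.211 -2.227 -0.004]
time: 1.7
eef_pos: [0.4678, 0.2411, 0.2755]
eef_rot: [2.221, 2.221, -0.0]
ft_force: [0.6, -1.0, -0.1]
grip_width: 0.0854
finger_force: 0.0
[0.4678 0.2411 0.2755] [ 2.221  2.221 -0.   ]
```

View pics/d.png

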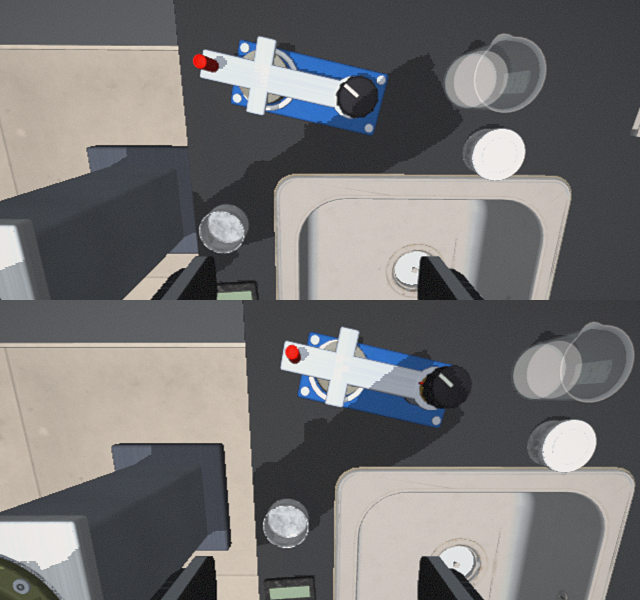

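```bash
python3 - <<'E'
import cv2,numpy as np
o=[]
for i,(x,y) in((1,(185,25)),(2,(270,15))):
    im=cv2.imread(f'pics/w{i}.png')[y:y+115,x:x+210];o.append(cv2.resize(im,(546,299),interpolation=cv2.INTER_CUBIC))
cv2.imwrite('pics/e.png',np.vstack(o))
for i in(1,2):
    im=cv2.imread(f'pics/w{i}.png');h=cv2.cvtColor(im,cv2.COLOR_BGR2HSV)
    r=((h[...,0]<8)|(h[...,0]>172))&(h[...,1]>150)&(h[...,2]>60);r[130:]=0
    ys,xs=np.where(r);print("red",xs.min(),xs.max(),ys.min(),ys.max(),r.sum())
    d=(im.max(2)<24);d[150:]=0;d[:,:300]=0
    n,l,s,ce=cv2.connectedComponentsWithStats(d.astype(np.uint8))
    for j in range(1,n):
        if s[j,4]>100:print("dark",s[j],ce[j])
E
```

```text
red 193 217 54 70 296
red 286 423 45 84 198
```

View pics/e.png

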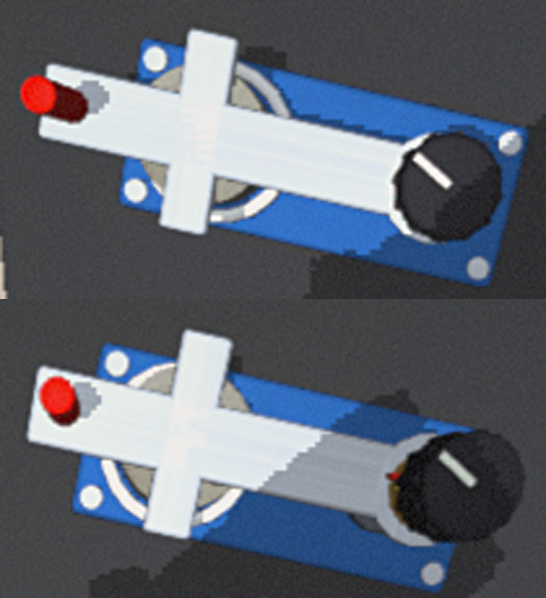

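```bash
python3 - <<'E'
from h import *
import json
C={i:json.load(open(f"pics/w{i}.json")) for i in(1,2)}
O={1:(185,25),2:(270,15)}
P=lambda i,a:(O[i][0]+a[0]/2.6,O[i][1]+a[1]/2.6)
T={}
for n,a,b in[("knob",(450,186),(475,185)),("peg",(39,96),(57,95)),("sA",(154,59),(116,64)),("sB",(134,190),(91,197)),("sD",(478,268),(432,274))]:
    T[n],r=tri([ray(C[1],*P(1,a)),ray(C[2],*P(2,b))]);print(n,T[n].round(4),r)
s=[plane(C[1],*P(1,a),.015)for a in((154,59),(134,190),(510,142),(478,268))]
print(np.round(s,4));m=np.mean(s,0);x=(s[2]+s[3]-s[0]-s[1])[:2];x/=np.linalg.norm(x)
print("origin",m,"yaw",np.degrees(np.arctan2(x[1],x[0])),"stud",m[:2]+.045*x,"pocket",m[:2]-.045*x)
print("knob@.123",[plane(C[i],*P(i,a),.123).round(4) for i,a in((1,(450,186)),(2,(475,185)))])
d=T["peg"]-T["knob"];print(np.hypot(d[0],d[1]),np.degrees(np.arctan2(-d[1],-d[0])))
E
```

```text
knob [0.5785 0.3221 0.1242] [np.float64(0.1), np.float64(0.1)]
peg [0.4469 0.3493 0.1146] [np.float64(0.4), np.float64(0.4)]
sA [0.465  0.3737 0.0172] [np.float64(0.1), np.float64(0.1)]
sB [0.4542 0.3211 0.0199] [np.float64(0.1), np.float64(0.1)]
sD [0.6049 0.2886 0.0149] [np.float64(0.0), np.float64(0.0)]
[[0.4646 0.3739 0.015 ]
 [0.4531 0.321  0.015 ]
 [0.6161 0.3419 0.015 ]
 [0.6049 0.2886 0.015 ]]
origin [0.53465788 0.33133329 0.015     ] yaw -11.988235396252144 stud [0.57867645 0.3219863 ] pocket [0.49063932 0.34068028]
knob@.123 [array([0.5786, 0.3221, 0.123 ]), array([0.579 , 0.3222, 0.123 ])]
0.13434847754583887 -11.669153539502357
```

```bash
python3 -m pendant '[10,7.4,-5,0,0,7,0,10,7.4,-5,0,0,7,0,10,7.4,-5,0,0,7,0,10,7.4,-5,0,0,7,0,10,7.4,-5,0,0,7,0,10,7.4,-5,0,0,7,0,10,7.4,-5,0,0,7,0,10,7.4,-5,0,0,7,0,10,7.4,-5,0,0,7,0,10,7.4,-5,0,0,7,0,10,7.4,-5,0,0,7,0,0,0,0,0,0,0,0]' 40
python3 -m pendant '[0,0,0,0,0,0,0,0,0,0,0,0,0,0,0,0,0,0,0,0,0]'; python3 -c "
from rig import monitor;import numpy as np
o=monitor.get_obs();print(np.round(o['joints'],2),o['eef_pos'],o['eef_rot'],o['ft_force'])"
```

```text
time: 2.75
eef_pos: [0.5804, 0.3228, 0.2177]
eef_rot: [-0.35, -3.12, 0.001]
ft_force: [0.2, -0.7, -0.7]
grip_width: 0.0855
finger_force: 0.0
time: 3.0
eef_pos: [0.578, 0.3228, 0.2206]
eef_rot: [0.36, 3.121, -0.0]
ft_force: [-0.1, -0.3, -0.2]
grip_width: 0.0854
finger_force: 0.0
[-0.22  0.62 -0.59  1.41  0.35  1.23  0.49] [0.5779966  0.32281869 0.22057774] [ 3.60439127e-01  3.12053310e+00 -3.72518348e-04] [-0.08457461 -0.33700467 -0.2387676 ]
```

```bash
python3 -m pendant '[0.6,-0.8,-12,0,0,0,0,0,0,-12,0,0,0,0,0,0,-12,0,0,0,0,0,0,-12,0,0,0,0,0,0,-12,0,0,0,0,0,0,-12,0,0,0,0,0,0,-12,0,0,0,0,0,0,-12,0,0,0,0,0,0,-12,0,0,0,0,0,0,-12,0,0,0,0,0,0,-10,0,0,0,0,0,0,0,0,0,0,0.2]' 40
python3 -m pendant '[0,0,0,0,0,0,0.4,0,0,0,0,0,0,0.5,0,0,0,0,0,0,0.5]'
```

```text
time: 4.0
eef_pos: [0.5776, 0.3217, 0.0876]
eef_rot: [-0.355, -3.119, 0.004]
ft_force: [0.3, -0.8, 0.6]
grip_width: 0.0752
finger_force: 0.0
time: 4.25
eef_pos: [0.579, 0.323, 0.0911]
eef_rot: [0.356, 3.12, 0.002]
ft_force: [0.1, -0.1, 1.1]
grip_width: 0.0427
finger_force: 0.0
```

```bash
python3 -m pendant '[0,0,0,0,0,0,0.6,0,0,0,0,0,0,0.75,0,0,0,0,0,0,0.75,0,0,0,0,0,0,0.75]' 40; python3 look.py 3
```

```text
time: 4.58
eef_pos: [0.5789, 0.3228, 0.0908]
eef_rot: [0.356, 3.12, 0.001]
ft_force: [0.7, 0.1, 0.6]
grip_width: 0.0329
finger_force: 39.5
[0.5789 0.3228 0.0908] [3.56e-01 3.12e+00 1.00e-03]
```

```bash
python3 -m pendant '[0,0,-1,0,0,0,0.75,0,0,-1,0,0,0,0.75,0,0,0,0,0,0,0.75]'; python3 -m pendant '[0,0,-1,0,0,0,0.75,0,0,-1,0,0,0,0.75,0,0,0,0,0,0,0.75]'
```

```text
time: 4.88
eef_pos: [0.5789, 0.3228, 0.0885]
eef_rot: [0.356, 3.121, 0.001]
ft_force: [1.2, -0.2, 4.1]
grip_width: 0.0331
finger_force: 39.7
time: 5.13
eef_pos: [0.579, 0.3228, 0.0868]
eef_rot: [0.356, 3.12, 0.001]
ft_force: [0.7, -0.2, 4.9]
grip_width: 0.0331
finger_force: 40.1
```

View pics/w3.png

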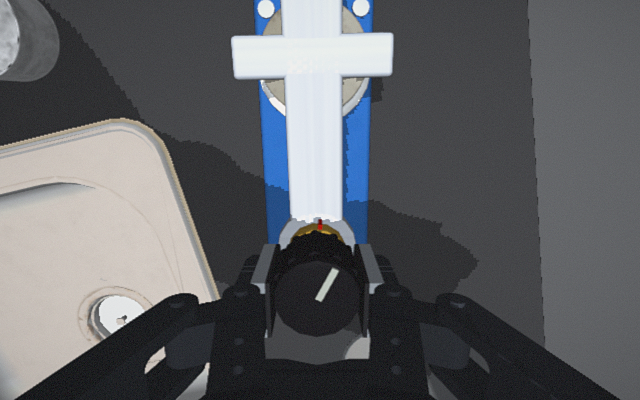

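```bash
python3 -m pendant '[0,0,-1,0,0,0,0.75,0,0,-0.6,0,0,0,0.75,0,0,0,0,0,0,0.75]'; python3 -m pendant '[0,0,-0.5,0,0,0,0.75,0,0,0,0,0,0,0.75]'
```

```text
time: 5.38
eef_pos: [0.579, 0.3228, 0.0855]
eef_rot: [0.356, 3.12, 0.001]
ft_force: [-0.0, -0.9, 7.8]
grip_width: 0.033
finger_force: 40.3
time: 5.55
eef_pos: [0.579, 0.3228, 0.0853]
eef_rot: [0.356, 3.12, 0.001]
ft_force: [-1.0, -1.1, 8.7]
grip_width: 0.0328
finger_force: 40.5
```

```bash
python3 -m pendant '[0,0,-0.5,0,0,0,0.75,0,0,0,0,0,-4,0.75,0,0,0,0,0,-4,0.75,0,0,0,0,0,0,0.75]'; python3 -m pendant '[0,0,0,0,0,-4,0.75,0,0,0,0,0,-4,0.75,0,0,0,0,0,0,0.75]'
```

```text
time: 5.88
eef_pos: [0.579, 0.3228, 0.0853]
eef_rot: [0.579, 3.086, 0.001]
ft_force: [-1.9, -1.0, 13.6]
grip_width: 0.0333
finger_force: 40.9
time: 6.13
eef_pos: [0.579, 0.3229, 0.0856]
eef_rot: [0.793, 3.038, 0.002]
ft_force: [-3.1, -2.6, 13.9]
grip_width: 0.0327
finger_force: 41.0
```

```bash
python3 -m pendant '[0,0,0.2,0,0,-4,0.75,0,0,0.2,0,0,-4,0.75,0,0,0.2,0,0,-4,0.75,0,0,0.2,0,0,-4,0.75]'; python3 -m pendant '[0,0,0.2,0,0,-4,0.75,0,0,0.17,0,0,-4,0.75,0,0,0.17,0,0,-4,0.75,0,0,0.17,0,0,-4,0.75]'
```

```text
time: 6.47
eef_pos: [0.5791, 0.323, 0.0863]
eef_rot: [1.206, 2.899, 0.003]
ft_force: [-2.4, -1.6, 14.2]
grip_width: 0.0331
finger_force: 40.9
time: 6.8
eef_pos: [0.5792, 0.3231, 0.087]
eef_rot: [1.598, 2.703, 0.003]
ft_force: [-1.4, -1.6, 13.5]
grip_width: 0.0332
finger_force: 40.9
```

```bash
python3 -m pendant '[0,0,0.2,0,0,-4,0.75,0,0,0.18,0,0,-4,0.75,0,0,0.18,0,0,-4,0.75,0,0,0.18,0,0,-4,0.75,0,0,0.18,0,0,-4,0.75,0,0,0.18,0,0,-4,0.75]'; python3 -m pendant '[0,0,0.18,0,0,-4,0.75,0,0,0.18,0,0,-4,0.75,0,0,0.18,0,0,-4,0.75,0,0,0.18,0,0,-4,0.75,0,0,0.18,0,0,-4,0.75,0,0,0.18,0,0,-4,0.75]'; python3 -c "
from rig import monitor;import numpy as np
o=monitor.get_obs();print(np.round(o['joints'],2),o['wrist_torque'])"
```

```text
time: 7.3
eef_pos: [0.5793, 0.3231, 0.0881]
eef_rot: [2.126, 2.312, 0.004]
ft_force: [-1.9, -1.5, 11.7]
grip_width: 0.0332
finger_force: 40.8
time: 7.8
eef_pos: [0.5795, 0.3231, 0.0892]
eef_rot: [2.56, 1.82, 0.005]
ft_force: [-0.1, -0.7, 12.7]
grip_width: 0.0327
finger_force: 40.8
[-0.5   0.69 -0.08  1.57  0.06  0.88 -0.94] [-0.23704571  0.19324617  0.07621992]
```

```bash
python3 -m pendant '[0,0,0.18,0,0,-4,0.75,0,0,0.18,0,0,-4,0.75,0,0,0.18,0,0,-4,0.75,0,0,0.18,0,0,-4,0.75,0,0,0.18,0,0,-4,0.75,0,0,0.18,0,0,-4,0.75,0,0,0.18,0,0,-4,0.75,0,0,0.18,0,0,-4,0.75]'; python3 -m pendant '[0,0,0.18,0,0,-4,0.75,0,0,0.18,0,0,-4,0.75,0,0,0.18,0,0,-4,0.75,0,0,0.18,0,0,-4,0.75,0,0,0.18,0,0,-4,0.75,0,0,0.18,0,0,-4,0.75,0,0,0.18,0,0,-4,0.75,0,0,0,0,0,0,0.75]'; python3 -c "
from rig import monitor;import numpy as np
o=monitor.get_obs();print(np.round(o['joints'],2),o['wrist_torque'])"; python3 look.py 4
```

```text
time: 8.47
eef_pos: [0.5796, 0.3229, 0.0906]
eef_rot: [-2.963, -1.044, -0.005]
ft_force: [0.4, -1.5, 12.2]
grip_width: 0.0331
finger_force: 40.7
time: 9.13
eef_pos: [0.5797, 0.3228, 0.0918]
eef_rot: [-3.127, -0.294, -0.005]
ft_force: [-0.7, -1.2, 13.0]
grip_width: 0.0331
finger_force: 40.8
[-0.67  0.7   0.22  1.57 -0.18  0.89 -1.77] [-0.29152347  0.12066799  0.05604498]
[0.5797 0.3228 0.0918] [-3.127 -0.294 -0.005]
```

```bash
python3 -m pendant '[0,0,2,0,0,0,0.75,0,0,2,0,0,0,0.75,0,0,0.5,0,0,0,0.7,0,0,0,0,0,0,0.5,0,0,0,0,0,0,0.2,0,0,0,0,0,0,0.1]'; python3 -m pendant '[0,0,0,0,0,0,0.1,0,0,25,0,0,0,0,0,0,25,0,0,0,0,0,0,25,0,0,0,0,0,0,25,0,0,0,0,0,0,0,0,0,0,0,0,0,0,0,0,0,0]';python3 look.py 5; python3 - <<'E'
from h import *
c=imaging.get_calibration("wrist")
for X in([.447,.349,.121],[.4466,.3499,.121],[.5786,.322,.13]):print(proj(c,np.array(X)))
E
```

```text
time: 9.68
eef_pos: [0.5775, 0.3224, 0.0936]
eef_rot: [3.126, 0.301, -0.004]
ft_force: [1.0, -0.5, -1.1]
grip_width: 0.0653
finger_force: 0.0
time: 10.27
eef_pos: [0.5791, 0.3229, 0.1959]
eef_rot: [-3.126, -0.301, -0.003]
ft_force: [0.1, -0.3, -0.7]
grip_width: 0.0853
finger_force: 0.0
[0.5791 0.3229 0.1959] [-3.126e+00 -3.010e-01 -3.000e-03]
[249.81215432 363.22168822]
[248.58050367 363.45739826]
[316.87647575 214.23392324]
```

View pics/w5.png

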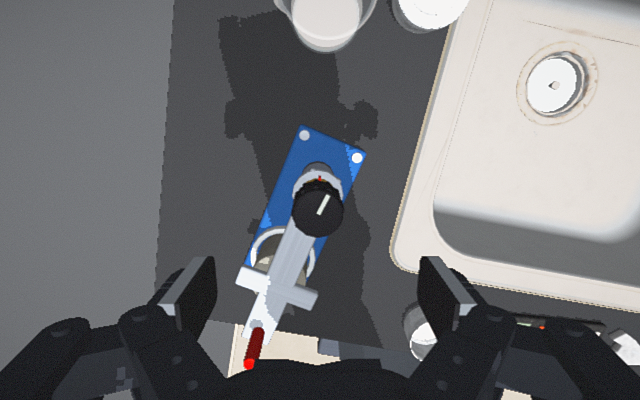

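```bash
python3 -m pendant '[-22,4.4,0,0,0,-4,0.5,-22,4.4,0,0,0,-4,0.5,-22,4.4,0,0,0,-4,0.5,-22,4.4,0,0,0,-4,0.5,-22,4.4,0,0,0,-4,0.5,-22,4.4,0,0,0,-3,0.5,0,0,0,0,0,0,0.5,0,0,0,0,0,0,0.5,0,0,0,0,0,0,0.5]';python3 look.py 6; python3 - <<'E'
from h import *
c=imaging.get_calibration("wrist");print(proj(c,np.array([.4466,.3499,.121])))
im=cv2.imread("pics/w6.png");h=cv2.cvtColor(im,cv2.COLOR_BGR2HSV)
r=((h[...,0]<8)|(h[...,0]>172))&(h[...,1]>150)&(h[...,2]>150);ys,xs=np.where(r);print(r.sum(),np.median(xs),np.median(ys))
print(np.round(monitor.get_obs()["joints"],2))
E
```

```text
time: 11.07
eef_pos: [0.4467, 0.3486, 0.1938]
eef_rot: [3.123, -0.327, -0.001]
ft_force: [-0.4, 0.0, -0.4]
grip_width: 0.0425
finger_force: 0.0
[0.4467 0.3486 0.1938] [ 3.123e+00 -3.270e-01 -1.000e-03]
[313.48736031 212.0784457 ]
215 315.0 211.0
[-0.95  0.47  0.37  1.72 -0.19  0.99 -2.29]
```

```bash
python3 -m pendant '[0,0,-17,0,0,0,0.5,0,0,-17,0,0,0,0.5,0,0,-17,0,0,0,0.5,0,0,-17,0,0,0,0.5,0,0,-17,0,0,0,0.5,0,0,-12,0,0,0,0.5,0,0,0,0,0,0,0.6,0,0,0,0,0,0,0.7,0,0,0,0,0,0,0.7]'; python3 -m pendant '[0,0,0,0,0,0,0.7]';python3 - <<'E'
import numpy as np
# arc increments about stud for rows of 4 deg
s=np.array([.5786,.322]);p0=np.array([.4466,.3495])
a=np.arctan2(*(p0-s)[::-1]);r=.1348
th=a+np.radians(np.arange(0,100,4))
P=s+r*np.c_[np.cos(th),np.sin(th)];print((1e3*np.diff(P,axis=0)).round(1).tolist());print(P[-1])
E
```

```text
time: 11.87
eef_pos: [0.4476, 0.3487, 0.098]
eef_rot: [-3.124, 0.33, -0.001]
ft_force: [-1.2, 0.2, 0.6]
grip_width: 0.0257
finger_force: 0.0
time: 11.95
eef_pos: [0.4475, 0.349, 0.0984]
eef_rot: [-3.123, 0.329, -0.002]
ft_force: [-0.0, -0.4, 0.3]
grip_width: 0.0254
finger_force: 0.0
[[-1.6, -9.3], [-0.9, -9.4], [-0.3, -9.4], [0.4, -9.4], [1.0, -9.4], [1.7, -9.3], [2.3, -9.1], [2.9, -8.9], [3.6, -8.7], [4.2, -8.4], [4.7, -8.1], [5.3, -7.8], [5.8, -7.4], [6.3, -7.0], [6.8, -6.5], [7.2, -6.0], [7.6, -5.5], [8.0, -5.0], [8.3, -4.4], [8.6, -3.8], [8.9, -3.2], [9.1, -2.6], [9.2, -1.9], [9.3, -1.3]]
[0.56505184 0.18788256]
```

```bash
python3 -m pendant '[-1.6,-9.3,0,0,0,4,0.7,-0.9,-9.4,0,0,0,4,0.7,-0.3,-9.4,0,0,0,4,0.7]'; python3 -m pendant '[0.4,-9.4,0,0,0,4,0.7,1,-9.4,0,0,0,4,0.7,1.7,-9.3,0,0,0,4,0.7,2.3,-9.1,0,0,0,4,0.7,2.9,-8.9,0,0,0,4,0.7]'
```

```text
time: 12.2
eef_pos: [0.444, 0.3213, 0.0985]
eef_rot: [-3.14, -0.007, -0.002]
ft_force: [0.4, -0.0, -0.6]
grip_width: 0.0258
finger_force: 0.3
time: 12.62
eef_pos: [0.4526, 0.2748, 0.0986]
eef_rot: [-3.092, -0.551, -0.003]
ft_force: [0.2, 0.9, -0.0]
grip_width: 0.0255
finger_force: 0.3
```

Forces are tiny; swing continues freely.

```bash
python3 -m pendant '[3.6,-8.7,0,0,0,4,0.7,4.2,-8.4,0,0,0,4,0.7,4.7,-8.1,0,0,0,4,0.7,5.3,-7.8,0,0,0,4,0.7,5.8,-7.4,0,0,0,4,0.7,6.3,-7,0,0,0,4,0.7,6.8,-6.5,0,0,0,4,0.7,7.2,-6,0,0,0,4,0.7]'; python3 -m pendant '[7.6,-5.5,0,0,0,4,0.7,8,-5,0,0,0,4,0.7,8.3,-4.4,0,0,0,4,0.7,8.6,-3.8,0,0,0,4,0.7,8.9,-3.2,0,0,0,4,0.7,9.1,-2.6,0,0,0,4,0.7,0,0,0,0,0,0,0.7,0,0,0,0,0,0,0.4,0,0,0,0,0,0,0.4]'
python3 -m pendant '[0,0,20,0,0,0,0.4,0,0,30,0,0,0,0.2,0,0,30,0,0,0,0,0,0,30,0,0,0,0,0,0,0,0,0,0,0,0,0,0,0,0,0,0]';python3 look.py 7; python3 - <<'E'
from h import *
c=imaging.get_calibration("scene");im=imaging.grab_frame("scene")[:,:,::-1]
cv2.imwrite("pics/s7.png",im)
w=cv2.imread("pics/w7.png")
cv2.imwrite("pics/f.png",np.vstack([cv2.resize(w,(480,300)),cv2.resize(im[110:230,140:332],(480,300))]))
E
```

```text
time: 13.28
eef_pos: [0.4968, 0.2147, 0.0986]
eef_rot: [2.821, 1.382, 0.003]
ft_force: [-0.7, 0.0, -1.2]
grip_width: 0.0257
finger_force: 0.3
time: 14.03
eef_pos: [0.5462, 0.1905, 0.0979]
eef_rot: [2.478, 1.931, 0.0]
ft_force: [0.2, 0.3, 0.4]
grip_width: 0.0492
finger_force: 0.0
time: 14.53
eef_pos: [0.5469, 0.1912, 0.2097]
eef_rot: [2.475, 1.933, 0.006]
ft_force: [-0.8, 0.1, -1.5]
grip_width: 0.0852
finger_force: 0.0
[0.5469 0.1912 0.2097] [2.475 1.933 0.006]
```

View pics/f.png

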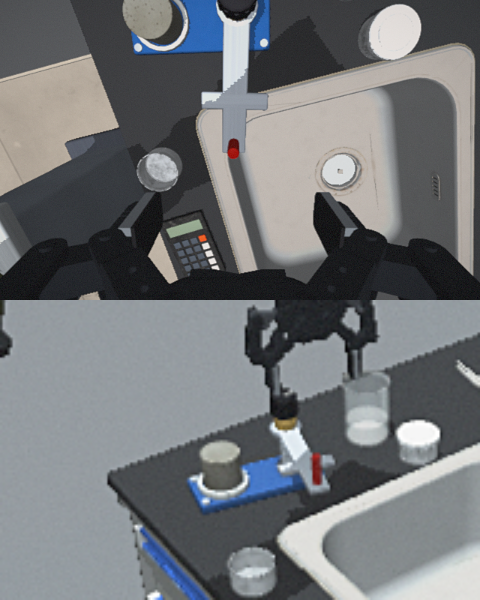

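```bash
python3 -m pendant '[-4.7,12.5,0,0,0,-7.1,0,-4.7,12.5,0,0,0,-7.1,0,-4.7,12.5,0,0,0,-7.1,0,-4.7,12.5,0,0,0,-7.1,0,-4.7,12.5,0,0,0,-7.1,0,-4.7,12.5,0,0,0,-7.1,0,-4.7,12.5,0,0,0,-7.1,0,-4.7,12.5,0,0,0,-7.1,0,-4.7,12.5,0,0,0,-7.1,0,-4.7,12.5,0,0,0,-7.1,0,-4.7,12.5,0,0,0,-7.1,0,-4.7,12.5,0,0,0,-7.1,0]'; python3 -m pendant '[0,0,0,0,0,0,0,0,0,0,0,0,0,0]'; python3 look.py 8; python3 -m pendant '[0,0,-20,0,0,0,0,0,0,-20,0,0,0,0,0,0,0,0,0,0,0,0,0,0,0,0,0,0]'; python3 look.py 9
python3 - <<'E'
from h import *
import json
for i in(8,9):
    c=json.load(open(f"pics/w{i}.json"))
    for z in(.067,.014):print(i,z,proj(c,np.array([.4906,.3407,z])).round(1))
a=[cv2.imread(f"pics/w{i}.png") for i in(8,9)]
cv2.imwrite("pics/g.png",cv2.resize(np.vstack([x[100:390,140:500] for x in a]),(360,580)))
E
```

```text
time: 15.63
eef_pos: [0.4889, 0.3406, 0.2059]
eef_rot: [3.128, -0.262, -0.003]
ft_force: [-1.0, 0.5, -0.5]
grip_width: 0.0853
finger_force: 0.0
time: 15.8
eef_pos: [0.4891, 0.3406, 0.2062]
eef_rot: [3.13, -0.243, -0.002]
ft_force: [0.8, -0.2, -0.1]
grip_width: 0.0855
finger_force: 0.0
[0.4891 0.3406 0.2062] [ 3.13e+00 -2.43e-01 -2.00e-03]
time: 16.18
eef_pos: [0.49, 0.3387, 0.1668]
eef_rot: [3.129, -0.251, -0.003]
ft_force: [-0.2, 0.6, 0.6]
grip_width: 0.0857
finger_force: 0.0
[0.49   0.3387 0.1668] [ 3.129e+00 -2.510e-01 -3.000e-03]
8 0.067 [315.2 184.3]
8 0.014 [315.4 171.5]
9 0.067 [312.7 198.8]
9 0.014 [313.3 182. ]
```

View pics/g.png

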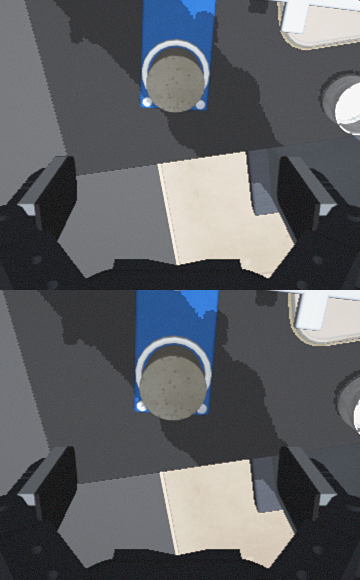

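```bash
python3 -m pendant '[0.6,2,-13,0,0,0,0,0,0,-13,0,0,0,0,0,0,-13,0,0,0,0,0,0,-13,0,0,0,0,0,0,-13,0,0,0,0,0,0,-13,0,0,0,0,0,0,-13,0,0,0,0,0,0,-13,0,0,0,0,0,0,-13,0,0,0,0,0,0,-11,0,0,0,0,0,0,0,0,0,0,0,0,0,0,0,0,0,0]' 40; python3 -m pendant '[0,0,0,0,0,0,0.2,0,0,0,0,0,0,0.3,0,0,0,0,0,0,0.4,0,0,0,0,0,0,0.5,0,0,0,0,0,0,0.6,0,0,0,0,0,0,0.6,0,0,0,0,0,0,0.6]'
```

```text
time: 17.23
eef_pos: [0.491, 0.3422, 0.0399]
eef_rot: [-3.131, 0.252, -0.0]
ft_force: [-0.3, -0.1, 1.2]
grip_width: 0.0854
finger_force: 0.0
time: 17.82
eef_pos: [0.4911, 0.3424, 0.0407]
eef_rot: [-3.131, 0.252, -0.002]
ft_force: [-1.1, -1.0, 5.1]
grip_width: 0.0494
finger_force: 40.8
```

```bash
python3 -m pendant '[0,0,3,0,0,0,0.6,0,0,5,0,0,0,0.6,0,0,8,0,0,0,0.6,0,0,15,0,0,0,0.6,0,0,20,0,0,0,0.6,0,0,25,0,0,0,0.6,0,0,30,0,0,0,0.6,0,0,30,0,0,0,0.6,0,0,24,0,0,0,0.6,0,0,10,0,0,0,0.6,0,0,0,0,0,0,0.6]' 50
python3 -m pendant '[0,-10,0,0,0,3,0.6,0,-20,0,0,0,6,0.6,0,-30,0,0,0,7,0.6,0,-30,0,0,0,7,0.6,0,-30,0,0,0,7,0.6,0,-30,0,0,0,7,0.6,0,-30,0,0,0,7,0.6,0,-30,0,0,0,7,0.6,0,-30,0,0,0,7,0.6,0,-30,0,0,0,7,0.6,0,-30,0,0,0,7,0.6,0,-30,0,0,0,7,0.6]'
```

```text
time: 18.73
eef_pos: [0.4918, 0.343, 0.2125]
eef_rot: [-3.128, 0.252, -0.006]
ft_force: [0.2, -0.8, -3.0]
grip_width: 0.0495
finger_force: 52.2
time: 19.73
eef_pos: [0.4893, 0.011, 0.2078]
eef_rot: [-2.569, -1.805, 0.004]
ft_force: [0.9, 0.2, -2.4]
grip_width: 0.0488
finger_force: 52.2
```

```bash
python3 -m pendant '[0,-12,0,0,0,-6.9,0.6,0,-12,0,0,0,-6.9,0.6,0,-12,0,0,0,-6.9,0.6,0,-12,0,0,0,-6.9,0.6,0,-12,0,0,0,-6.9,0.6,0,-12,0,0,0,-6.9,0.6,0,-12,0,0,0,-6.9,0.6,0,-12,0,0,0,-6.9,0.6,0,-12,0,0,0,-6.9,0.6,0,-12,0,0,0,-6.9,0.6,0,0,0,0,0,0,0.6]'; python3 -m pendant '[0,0,0,0,0,0,0.6,0,0,0,0,0,0,0.6]'; python3 look.py 10
python3 - <<'E'
from h import *
s=cv2.imread("pics/scene0.png")[270:350,325:445];w=cv2.imread("pics/w10.png")
a=cv2.resize(s,(480,320),interpolation=cv2.INTER_CUBIC);b=cv2.resize(w[:373],(480,280))
cv2.imwrite("pics/i.png",np.vstack([a,b]))
E
```

```text
time: 20.65
eef_pos: [0.4894, -0.11, 0.208]
eef_rot: [3.14, 0.008, -0.005]
ft_force: [0.4, -0.7, -2.0]
grip_width: 0.0494
finger_force: 52.3
time: 20.82
eef_pos: [0.4902, -0.1066, 0.2086]
eef_rot: [-3.141, -0.028, 0.003]
ft_force: [0.4, -0.0, -2.2]
grip_width: 0.0491
finger_force: 52.3
[ 0.4902 -0.1066  0.2086] [-3.141e+00 -2.800e-02  3.000e-03]
```

View pics/i.png

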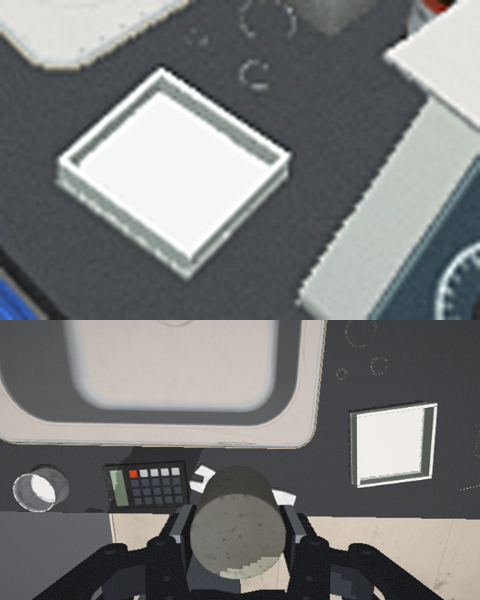

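```bash
python3 - <<'E'
from h import *
import json
cs=imaging.get_calibration("scene");cw=json.load(open("pics/w10.json"))
S=np.array([(161,68),(290,157),(189,260),(60,160)])/4.+[325,270]
W=(np.array([(352,411),(438,403),(433,480),(358,487)])-[0,320])*4/3.
ps=[plane(cs,*p,.022)for p in S];pw=[plane(cw,*p,.022)for p in W]
print(np.round(ps,4),np.mean(ps,0));print(np.round(pw,4),np.mean(pw,0))
for a,b in zip(S[[0,1,2,3]],W[[0,1,2,3]]):pass
# correspondence: nearest xy
T=[]
for p,s in zip(ps,S):
    j=np.argmin([np.linalg.norm(p-q) for q in pw]);T.append(tri([ray(cs,*s),ray(cw,*W[j])]));print(T[-1][0].round(4),T[-1][1])
print(np.mean([t[0] for t in T],0))
print("device foot",plane(cs,325+300/4,270+300/4,0.03),plane(cs,325+432/4,270+100/4,.03),plane(cs,325+390/4,270+55/4,.15))
E
```

```text
[[ 0.5401 -0.2577  0.022 ]
 [ 0.5543 -0.3561  0.022 ]
 [ 0.4554 -0.3724  0.022 ]
 [ 0.4428 -0.2739  0.022 ]] [ 0.49814674 -0.31500406  0.022     ]
[[ 0.5434 -0.2497  0.022 ]
 [ 0.555  -0.3551  0.022 ]
 [ 0.4542 -0.3726  0.022 ]
 [ 0.4422 -0.2725  0.022 ]] [ 0.49870304 -0.31248418  0.022     ]
[ 0.5437 -0.2532  0.0152] [np.float64(0.9), np.float64(0.9)]
[ 0.5549 -0.3557  0.0212] [np.float64(0.0), np.float64(0.0)]
[ 0.4547 -0.3724  0.0226] [np.float64(0.4), np.float64(0.4)]
[ 0.4425 -0.2732  0.0215] [np.float64(0.6), np.float64(0.6)]
[ 0.49897558 -0.31365002  0.02011562]
device foot [ 0.48172944 -0.43261306  0.03      ] [ 0.6504438  -0.38255065  0.03      ] [ 0.56128081 -0.4024744   0.15      ]
```

```bash
python3 -m pendant '[0.7,-17,0,0,0,7,0.6,0.7,-17,0,0,0,7,0.6,0.7,-17,0,0,0,7,0.6,0.7,-17,0,0,0,7,0.6,0.7,-17,0,0,0,7,0.6,0.7,-17,0,0,0,7,0.6,0.7,-17,0,0,0,7,0.6,0.7,-17,0,0,0,7,0.6,0.7,-17,0,0,0,7,0.6,0.7,-17,0,0,0,7,0.6,0.7,-17,0,0,0,7,0.6,0.7,-17,0,0,0,7,0.6]'; python3 -m pendant '[0,-4,0,0,0,0,0.6,0,0,0,0,0,0,0.6,0,0,0,0,0,0,0.6]'
```

```text
time: 21.87
eef_pos: [0.4993, -0.3115, 0.2092]
eef_rot: [-2.31, -2.129, -0.001]
ft_force: [0.8, 0.5, -2.3]
grip_width: 0.0492
finger_force: 52.4
time: 22.12
eef_pos: [0.4992, -0.3143, 0.2092]
eef_rot: [-2.321, -2.115, -0.001]
ft_force: [-0.2, 0.5, -2.3]
grip_width: 0.0487
finger_force: 52.5
```

```bash
python3 -m pendant '[0,0,-10,0,0,0,0.6,0,0,-18,0,0,0,0.6,0,0,-18,0,0,0,0.6,0,0,-18,0,0,0,0.6,0,0,-18,0,0,0,0.6,0,0,-18,0,0,0,0.6,0,0,-18,0,0,0,0.6,0,0,-18,0,0,0,0.6,0,0,-18,0,0,0,0.6,0,0,-10,0,0,0,0.6,0,0,-6,0,0,0,0.6,0,0,0,0,0,0,0.6]'; python3 -m pendant '[0,0,-2,0,0,0,0.6,0,0,-2,0,0,0,0.6,0,0,0,0,0,0,0.6,0,0,0,0,0,0,0.6]'
```

```text
time: 23.12
eef_pos: [0.4987, -0.3144, 0.0384]
eef_rot: [-2.318, -2.118, 0.001]
ft_force: [-0.8, 0.3, -2.3]
grip_width: 0.0489
finger_force: 52.5
time: 23.45
eef_pos: [0.4994, -0.3158, 0.0362]
eef_rot: [2.319, 2.118, 0.0]
ft_force: [-0.3, 0.4, -3.2]
grip_width: 0.0492
finger_force: 52.5
```

```bash
python3 -m pendant '[0,0,-2,0,0,0,0.6,0,0,-1,0,0,0,0.6,0,0,0,0,0,0,0.6,0,0,0,0,0,0,0.6]'; python3 -m pendant '[0,0,-1,0,0,0,0.6,0,0,-0.7,0,0,0,0.6,0,0,0,0,0,0,0.6,0,0,0,0,0,0,0.6]'
```

```text
time: 23.78
eef_pos: [0.499, -0.3156, 0.0325]
eef_rot: [-2.32, -2.118, 0.0]
ft_force: [1.0, -0.0, -2.8]
grip_width: 0.0488
finger_force: 52.5
time: 24.12
eef_pos: [0.499, -0.3156, 0.0308]
eef_rot: [-2.32, -2.118, 0.0]
ft_force: [-0.4, -0.8, -2.5]
grip_width: 0.0491
finger_force: 52.7
```

```bash
python3 -m pendant '[0,0,-0.7,0,0,0,0.6,0,0,0,0,0,0,0.6,0,0,0,0,0,0,0.6]'; python3 -m pendant '[0,0,-0.6,0,0,0,0.6,0,0,0,0,0,0,0.6,0,0,0,0,0,0,0.6]'
```

```text
time: 24.37
eef_pos: [0.4991, -0.3157, 0.0307]
eef_rot: [2.32, 2.118, 0.0]
ft_force: [-2.5, 1.6, 6.2]
grip_width: 0.0486
finger_force: 53.3
time: 24.62
eef_pos: [0.4991, -0.3157, 0.0307]
eef_rot: [2.32, 2.118, 0.0]
ft_force: [-3.9, 2.3, 11.2]
grip_width: 0.0489
finger_force: 54.0
```

```bash
python3 -m pendant '[0,0,0.8,0,0,0,0.55,0,0,0,0,0,0,0.4,0,0,0,0,0,0,0.3,0,0,0,0,0,0,0.15,0,0,0,0,0,0,0,0,0,0,0,0,0,0,0,0,0,0,0,0,0,0,0,10,0,0,0,0,0,0,20,0,0,0,0,0,0,30,0,0,0,0,0,0,30,0,0,0,0]'; python3 -m pendant '[0,15,30,0,0,0,0,0,20,30,0,0,0,0,0,20,20,0,0,0,0,0,20,0,0,0,0,0,0,0,0,0,0,0,0,0,0,0,0,0,0,0]'; python3 look.py 11; python3 - <<'E'
from h import *
im=imaging.grab_frame("scene")[:,:,::-1]
cv2.imwrite("pics/j.png",np.vstack([cv2.resize(cv2.imread("pics/w11.png"),(480,300)),cv2.resize(im[100:360,60:476],(480,300))]))
E
```

```text
time: 25.53
eef_pos: [0.4985, -0.3153, 0.1215]
eef_rot: [-2.319, -2.117, 0.001]
ft_force: [0.8, -0.4, 0.1]
grip_width: 0.0852
finger_force: 0.0
time: 26.03
eef_pos: [0.4993, -0.2395, 0.2015]
eef_rot: [2.317, 2.12, 0.001]
ft_force: [-0.3, -0.9, -0.4]
grip_width: 0.0856
finger_force: 0.0
[ 0.4993 -0.2395  0.2015] [2.317e+00 2.120e+00 1.000e-03]
```

View pics/j.png

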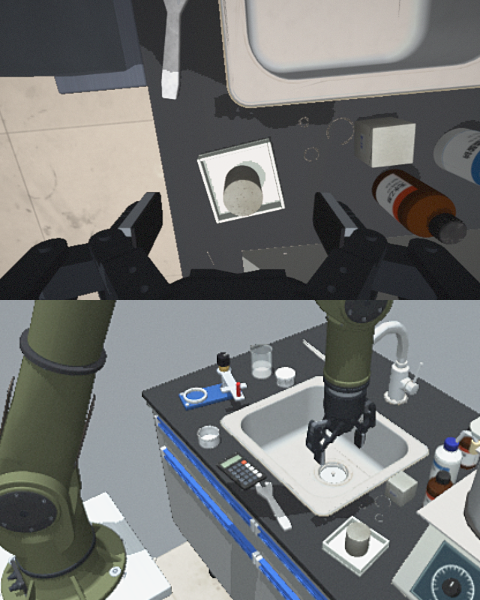

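The core stands upright inside the tray (wrist view, about (242,190)). The strap is swung aside, and the other objects are where they were.

```bash
python3 -c "
from rig import workorder;print(workorder.sign_off())"
```

```text
the job is handed in; nothing more can be done
None
```

The stone core is out of the clamp and standing upright in the white tray: nut loosened about 2.6 rad by its climb, strap swung aside to roughly 85°, nothing else seen disturbed, and the job handed in at about 26 s.

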